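Tighten the window cell's retaining ring with the pin spanner

TASK

Take the two-pin spanner from its rest block and, without forcing it, feel both of its pins into the two holes of the retaining ring on the window cell. Then turn the ring clockwise (seen from above) with the spanner until it comes up against its stop, and put the spanner back on its rest block, upright with both pins in the slot. Handle the cell gently throughout, do not touch it with the gripper, and leave everything else on the bench where it is.

Things in the scene. Friction and masses are not known exactly. Their poses are not given: they have to be found in the camera images.
- cell: Window cell, fixed: square white base 130 x 130 x 24 mm; on it a dark round barrel 106 mm across up to 46 mm above the bench; on that the flat silver retaining ring, outer diameter 94, inner 48, 10 mm thick, top face 56 mm above the bench, glass inside. Pressing or wrenching the cell with over 60 N (all contacts added up) harms it. Origin: centre of the base's underside, z up.
- ring_face (a point): Centre of the ring, at its top face; axes as cell, not turning with the ring. Two round holes, 9.2 mm across, go through the ring opposite one another, each 35 mm from the centre. Their direction is NOT measured: at the start the line through both holes lies within 0.4 rad either way of this frame's y axis. See it with a camera or search by feel.
- ring (a joint): How far the ring has been turned clockwise seen from above, rad: 0 to 0.2 at the start, firm stop at 0.75. It turns against about 0.3 N m of friction and stays where it is left; more resistance than that is the stop. Pins pressed on its face with about 5 N slide over it without turning it, and can go in once over the holes. The pins have about 0.1 rad of play in the holes.
- spanner_grip (a point): Centre of the spanner's upright grey grip block, 30 (x) x 20 (y) x 56 mm, which stands on the middle of the bar; this point is 28 mm above the bar's top, 40 mm above its underside, 48.5 mm above the pin tips. z up, y along the bar. Grip it from above across the 20 mm (fingers closing along y).
- pin_a (a point): Tip of the spanner's pin on its +y side. Axes as the spanner.
- pin_b (a point): Tip of the spanner's pin on its -y side. Axes as the spanner.
- spanner: Two-pin spanner, 0.2 to 0.33 kg, usable either way round: flat steel bar 28 (x) x 92 (y) x 12 mm with the grip on top and two steel pins below, 6 mm across with round tips, 8.5 mm long, 35 mm either side of the middle along y. Origin: centre of the bar's underside, z up.
- rest: Rest block, fixed: grey, 64 (x) x 130 (y) x 30 mm, with a slot along y in its top, 14 mm wide, 86 mm long and 16 mm deep, in which the two pins hang while the bar lies on the block's top. Origin: centre of its underside.
- rest_top (a point): Centre of the slot's mouth, at the height of the rest block's top face (30 mm). With the spanner put back, its grip's centre is 40 mm above this point and its bar along this frame's y, either way round.
- wrench: Bystander: steel wrench 180 mm long lying flat, origin under its middle.
- screwdriver: Bystander: screwdriver with grey handle, 200 mm long, lying, origin under its middle.
- reagent: Bystander: amber bottle 64 mm across, 130 mm high, origin under its centre.
- jar: Bystander: white jar 48 mm across, 60 mm high, origin under its centre.
- beaker: Bystander: glass beaker 70 mm across, 85 mm high, origin under its centre.
- cone: Bystander: copper sampling cone 44 mm across, 26 mm high, origin under its centre.
- spacer: Bystander: plain spacer ring 52 mm across, 8 mm thick, lying flat, origin under its centre.
- cap: Bystander: white cap 24 mm across, 18 mm high, origin under its centre.
There are look-alikes about, which are no part of the job. Leave any purple or yellow look-alike of the spanner alone.

How it is judged:
By the outcome, as a careful person would: the job done as asked, in the order asked, and still so for the second after the job is handed in, with the robot touching nothing.
It also fails if it takes over 72 s, if anything falls off the work surface, if the arm or the gripper's body presses on something with over 40 N, if the wrist force passes 120 N, or if a joint passes its speed limit or range.

ROBOT

A 6-joint arm with a two-finger parallel gripper is mounted at the origin on the work surface. World frame = base frame: x ahead of the robot, y to its left, z up, the work surface at z = 0. Lengths are in m, angles in rad, forces in N, time in s.
With the tool pointing down it reaches from about 0.375 to 0.975 m from the base axis. Payload 3.8 kg.
Tool frame: the origin (TCP) lies at the very end of the fingers, on their centre line; the grasp point (between the pads) lies 19 mm behind it; z points along the fingers, y is the direction in which the jaws open and shut (so a half turn about z gives the same grasp; the last joint's range is limited). The gripper opens to 85 mm and grips with 20 to 120 N. Pads are 22 mm wide; open, the fingers measure 114 mm over their backs; the gripper's body (76 mm by 85 mm) begins 54 mm behind the grasp point. The pads swing forward as they close: fully open they stand 13 mm farther back than shut.
Start: joints at [-0.037, 0.264, 1.604, -0, 1.274, -0.037], TCP at [0.675, -0, 0.231] pointing down, gripper open.
Joint ranges: [-2.63, 2.63], [-0.94, 2.18], [0.31, 2.57], [-1.31, 4.45], [0, 2.66], [-2.55, 2.55]. Speed limits (rad/s): [2.57, 2.57, 3.14, 3.14, 3.14, 3.14].

INTERFACE

Orientations are given as a rotation vector (axis times angle).
In Python, from workcell import bot, viewer, finish_job gives the robot as it stands.
- The arm moves only by the tool servo_tool, never from a script. Its argument "plan" is a list that holds one entry, the list of rows, each a list of 6 numbers: the shift along the tool's x, y, z in cm, then the turn, a rotation vector about the tool's x, y, z in degrees. A call has 1 to 20 rows; each row is the pose to reach, as a shift and turn from the pose measured when the call began, along the tool's axes at that moment; what a row does not reach only later rows make up. A row lasts 1/12 s, in which the tool goes at most 41.7 mm and 7.16 degrees, less where a joint would pass 70% of its speed; a pose out of reach is approached as far as the arm can. A call with a gripper value outside its range is refused whole. "claw" is the finger opening in cm, from 0 to 8.54, set as the call begins (left out, the last holds). The fingers move at their own pace and stop on an object; "grip_force" is the grip in N (left out, the last holds). Time passes only in rows, so rows that repeat a pose let the fingers close. It gives the time, the measured TCP pose, the force and the opening at its end, in the units of the state.
- bot.read_state(): the state, without advancing time (a new reading comes with each control period).
- viewer.read_camera(name): name is "scene" or "side" or "wrist"; returns a dict with "color" (400x640x3 uint8, red, green, blue), "fx", "fy", "cx", "cy" (pixels), "k1" (the pictures are not rectified: a ray, as slopes to the right and down, at radius r is drawn at 1 + k1 r^2 times it, then the intrinsics apply), "eye" and "rotation" of the camera in the world; the wrist camera has in their place "T_tool_cam" (4x4, takes a point from camera to tool coordinates, whose origin is the TCP and whose axes are the flange's). Camera axes: x right, y down, z forward; pixel columns grow to the right and rows downward; lengths in m; the calibration is good to about 2 mm. A picture is of the moment at which its call begins: read the wrist's pose just before it. There is no depth.
- finish_job(): hands the job in, once; it reports no verdict.
The state is a dict: "time": time; "q": joint angles; "joint_vel": joint speeds; "joint_torque": joint torques, N m; "tool_pos": TCP position; "tcp_rot": TCP orientation; "wrist_force": force on the tool from outside, world axes, zero at the start; "torque": the same for the moment, N m; "width": opening from 0.0 (shut) to 1.0 (fully open).
Only numpy, scipy, OpenCV 4.12 (cv2) and the standard library are available. Lean on these libraries where they do the work, as an engineer would, in place of code of your own. Each camera call takes 0.05 s, during which the arm holds its last target.

## Working session

There is one attempt and no reset: what is moved stays moved. The work goes in short steps, Python scripts to look and compute and a tool call to move; the robot and the scene stay as the last step left them, time stands still between calls to the robot, and variables do not carry over. Pictures are saved under pics/ and viewed, and the job is handed in when it is done.

Besides the shell and the picture viewer there is one more tool, called by a JSON object that holds its "method" and its "body". servo_tool: Moves the arm, as the interface text tells. Its arguments: {"type":"object","properties":{"plan":{"type":"array"},"claw":{"type":"number"},"grip_force":{"type":"number"}},"required":["plan"]}

```bash
ls; mkdir -p pics; cat > h.py <<'E'
import numpy as np, cv2
from scipy.spatial.transform import Rotation as R
from workcell import bot, viewer
def shot(n,f):
    s=bot.read_state(); c=viewer.read_camera(n)
    cv2.imwrite('pics/'+f+'.png',c['color'][:,:,::-1])
    c=dict(c); c.pop('color'); c['tool_pos']=s['tool_pos']; c['tcp_rot']=s['tcp_rot']
    np.save('pics/'+f+'.npy',c,allow_pickle=True); return c
def load(f): return np.load('pics/'+f+'.npy',allow_pickle=True).item()
def cam(c):
    if 'T_tool_cam' in c:
        T=np.array(c['T_tool_cam']); Rt=R.from_rotvec(c['tcp_rot']).as_matrix()
        return Rt@T[:3,3]+np.array(c['tool_pos']), Rt@T[:3,:3]
    return np.array(c['eye']),np.array(c['rotation'])
def KD(c): return np.array([[c['fx'],0,c['cx']],[0,c['fy'],c['cy']],[0,0,1.]]),np.array([c['k1'],0,0,0,0.])
def pix2w(c,uv,z):
    K,D=KD(c); e,M=cam(c)
    p=cv2.undistortPoints(np.array(uv,float).reshape(-1,1,2),K,D).reshape(-1,2)
    d=np.c_[p,np.ones(len(p))]@M.T
    return e+d*((z-e[2])/d[:,2])[:,None]
def w2pix(c,P):
    K,D=KD(c); e,M=cam(c); q=(np.array(P,float).reshape(-1,3)-e)@M
    return cv2.projectPoints(q,np.zeros(3),np.zeros(3),K,D)[0].reshape(-1,2)
E
python3 - <<'E'
from h import *
for n in ['scene','side','wrist']:
    c=shot(n,n+'0'); print(n,c)
print(bot.read_state())
E
```

```text
pics
scene {'fx': 405.50949768922044, 'fy': 405.50949768922044, 'cx': 317.7772353918566, 'cy': 205.24684537679548, 'k1': -0.0986316183045316, 'eye': array([1.22953149, 0.15595886, 0.8133075 ]), 'rotation': array([-1.61999512, -2.0014211 ,  0.78862497]), 'tool_pos': array([ 6.74273937e-01, -5.37430089e-07,  2.29962557e-01]), 'tcp_rot': array([-2.22029252, -2.22030223,  0.0024069 ])}
side {'fx': 519.859793743055, 'fy': 519.859793743055, 'cx': 316.0556760329577, 'cy': 204.58226061891563, 'k1': -0.09085679457369236, 'eye': array([-0.30068704, -0.82776714,  0.99437231]), 'rotation': array([-2.09719202,  0.83993947, -0.44497043]), 'tool_pos': array([6.74273869e-01, 4.28974921e-05, 2.29957071e-01]), 'tcp_rot': array([-2.22023383, -2.22034255,  0.00240952])}
wrist {'fx': 338.67013252498487, 'fy': 338.67013252498487, 'cx': 324.81647534043526, 'cy': 198.34527542475723, 'k1': -0.017291667428229095, 'T_tool_cam': array([[-8.87345353e-04, -9.64191585e-01, -2.65205203e-01,
         6.73858861e-02],
       [ 9.99999410e-01, -1.02164578e-03,  3.68459710e-04,
         7.32400686e-04],
       [-6.2621
[... 265 characters left out ...]
2035592e+00,  2.19213931e-03])}
{'time': 0.15, 'q': array([-3.68837797e-02,  2.64615763e-01,  1.60512139e+00, -1.71574142e-05,
        1.27370737e+00, -3.69280937e-02]), 'joint_vel': array([ 0.00028691, -0.00126216, -0.00328774, -0.0019485 , -0.00157684,
        0.00065322]), 'joint_torque': array([-4.44535381e-04, -5.15905774e+01, -3.67958951e+01, -2.06692371e-04,
        8.09489022e-03,  2.50629785e-05]), 'tool_pos': array([6.74399531e-01, 2.55488844e-05, 2.30191011e-01]), 'tcp_rot': array([-2.22043465e+00, -2.22054424e+00,  1.99763301e-03]), 'wrist_force': array([-0.66256375, -0.38202765, -0.68939587]), 'torque': array([-0.01876541, -0.00201333,  0.00503275]), 'width': 0.9960563587537858}
```

```bash
sed -i "s/return np.array(c\['eye'\]),np.array(c\['rotation'\])/return np.array(c['eye']),R.from_rotvec(c['rotation']).as_matrix()/" h.py
```

```text
(no output)
```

View pics/scene0.png

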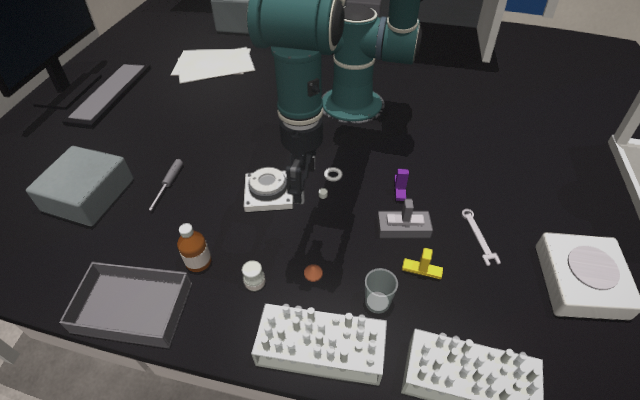

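View pics/side0.png

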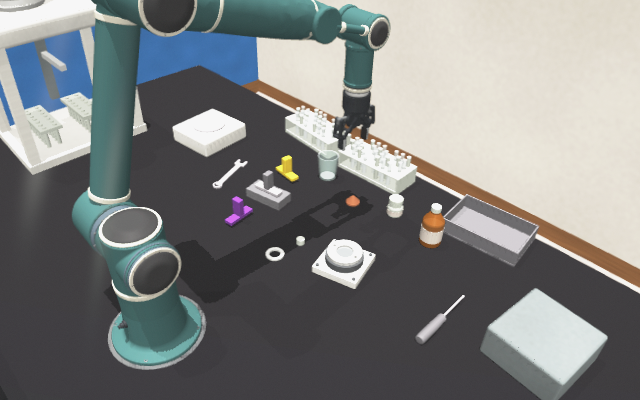

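View pics/wrist0.png

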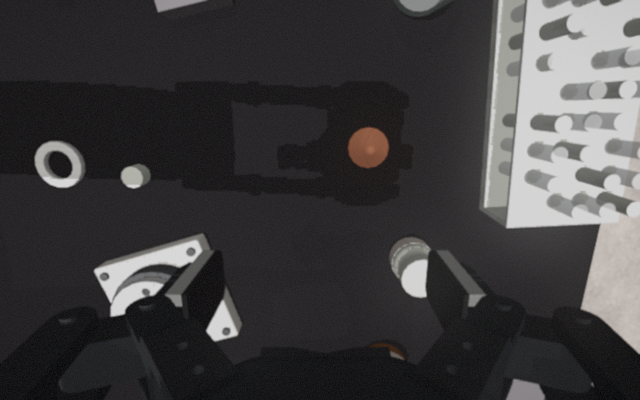

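```bash
python3 - <<'E'
from h import *
c=load('scene0')
for n,uv,z in [('cellring',(268,182),.056),('restL',(379,216),.03),('restR',(430,215),.03),('grip',(408,212),.07),('purple',(401,192),.03),('yellow',(423,268),.03),('cap',(323,194),.0),('spacer',(333,174),0),('cone',(313,275),.0),('beaker',(380,300),0)]:
    print(n,pix2w(c,[uv],z).round(3))
c=load('side0')
for n,uv,z in [('cellring',(345,248),.056),('grip top',(268,175),.096),('purple',(238,215),.0),('yellow',(287,175),0)]:
    print(n,pix2w(c,[uv],z).round(3))
c=load('wrist0')
for n,uv,z in [('cellc',[(95,269),(205,234),(240,338)],.024),('cellr',[(150,310)],.056)]:
    print(n,pix2w(c,uv,z).round(3))
for n,x in [('scene0',(230,130,480,300)),('side0',(200,130,400,300))]:
    im=cv2.imread(f'pics/{n}.png')[x[1]:x[3],x[0]:x[2]]
    cv2.imwrite(f'pics/{n}z.png',cv2.resize(im,None,fx=3,fy=3,interpolation=cv2.INTER_CUBIC))
E
```

```text
cellring [[ 0.5   -0.15   0.056]]
restL [[0.537 0.155 0.03 ]]
restR [[0.507 0.283 0.03 ]]
grip [[0.545 0.223 0.07 ]]
purple [[0.439 0.204 0.03 ]]
yellow [[0.674 0.273 0.03 ]]
cap [[ 0.461 -0.007  0.   ]]
spacer [[0.375 0.005 0.   ]]
cone [[0.725 0.024 0.   ]]
beaker [[0.759 0.186 0.   ]]
cellring [[ 0.497 -0.151  0.056]]
grip top [[0.533 0.21  0.096]]
purple [[ 0.414  0.216 -0.   ]]
yellow [[0.67  0.278 0.   ]]
cellc [[ 0.412 -0.112  0.024]
 [ 0.543 -0.069  0.024]
 [ 0.572 -0.204  0.024]]
cellr [[ 0.487 -0.144  0.056]]
```

View pics/scene0z.png

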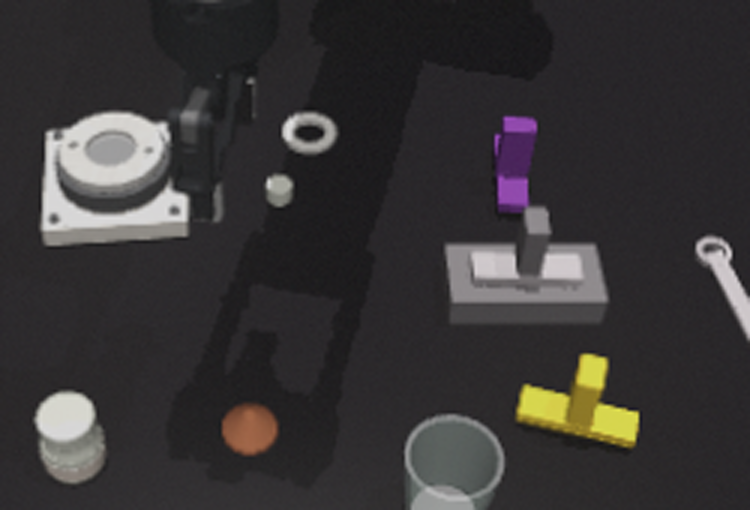

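View pics/side0z.png

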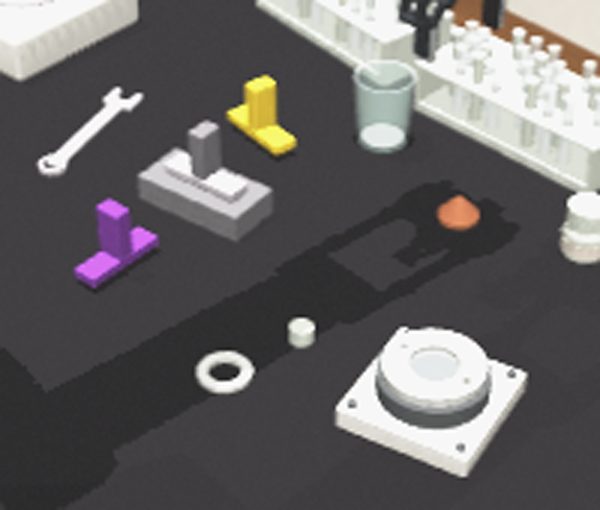

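{"method": "servo_tool", "body": {"plan": [[[-15, -17.6, 2, 0, 0, 0], [-15, -17.6, 2, 0, 0, 0], [-15, -17.6, 2, 0, 0, 0], [-15, -17.6, 2, 0, 0, 0], [-15, -17.6, 2, 0, 0, 0], [-15, -17.6, 2, 0, 0, 0], [-15, -17.6, 2, 0, 0, 0], [-15, -17.6, 2, 0, 0, 0], [-15, -17.6, 2, 0, 0, 0], [-15, -17.6, 2, 0, 0, 0]]]}}

```text
time: 0.98
tool_pos: [0.4994, -0.1494, 0.2108]
tcp_rot: [-2.22, -2.222, 0.001]
wrist_force: [0.0, -0.2, 0.2]
width: 1.001
```

```bash
python3 - <<'E'
from h import *
c=shot('wrist','w1'); print(c['tool_pos'],c['tcp_rot'])
E
```

```text
[ 0.49940018 -0.14944672  0.21080028] [-2.21996043e+00 -2.22175561e+00  8.06673452e-04]
```

View pics/w1.png

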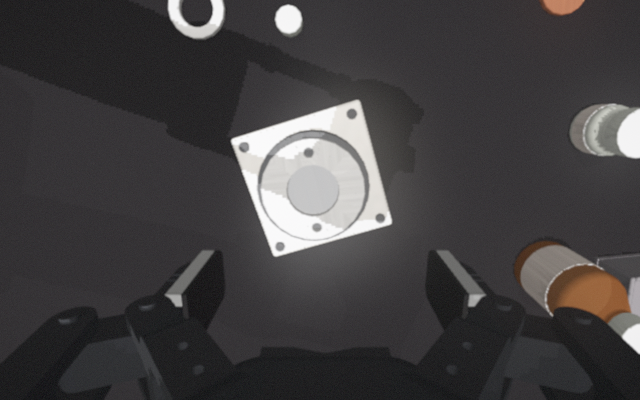

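```bash
python3 - <<'E'
from h import *
c=load('w1'); im=cv2.imread('pics/w1.png',0)
def blob(u,v,r=8):
    p=im[v-r:v+r+1,u-r:u+r+1].astype(float); bg=np.median(p); w=np.clip(bg-25-p,0,None)
    y,x=np.mgrid[-r:r+1,-r:r+1]; return (u+(w*x).sum()/w.sum(), v+(w*y).sum()/w.sum())
h=[blob(308,153),blob(317,227)]; P=pix2w(c,h,.056); print(h,P.round(4)); d=P[0]-P[1]
print('len',np.hypot(*d[:2]),'ctr',P.mean(0),'ang from y (ccw +)',np.arctan2(-d[0],d[1]))
s=[blob(244,147),blob(351,114),blob(379,218),blob(280,246)]; Q=pix2w(c,s,.024);print(Q.round(4),'base ctr',Q.mean(0))
e=(Q[0]-Q[3])+(Q[1]-Q[2]); print('base yaw',np.arctan2(-e[0],e[1]), [np.linalg.norm(Q[i]-Q[i-1]) for i in range(4)])
cn=[(232,138),(360,100),(391,224),(275,256)]; C=pix2w(c,cn,.024); print(C.round(4),C.mean(0))
# ring circle overlay check
t=np.linspace(0,2*np.pi,40); m=P.mean(0)
cv=cv2.imread('pics/w1.png')
for r,z in [(.047,.056),(.053,.046),(.024,.056)]:
    for q in w2pix(c,np.c_[m[0]+r*np.cos(t),m[1]+r*np.sin(t),0*t+z]): cv2.circle(cv,tuple(int(round(a*4)) for a in q),3,(0,0,255),-1,shift=2)
cv2.imwrite('pics/w1o.png',cv2.resize(cv[80:280,210:420],None,fx=2.8,fy=2.8,interpolation=cv2.INTER_CUBIC))
E
```

```text
[(np.float64(308.24477840040754), np.float64(152.48395313295975)), (np.float64(316.71005342399224), np.float64(226.87056823700826))] [[ 0.4856 -0.1221  0.056 ]
 [ 0.4925 -0.1915  0.056 ]]
len 0.06974575176569109 ctr [ 0.48904982 -0.15676571  0.056     ] ang from y (ccw +) 0.10046565028598808
[[ 0.4209 -0.1213  0.024 ]
 [ 0.5252 -0.0894  0.024 ]
 [ 0.5569 -0.1934  0.024 ]
 [ 0.4531 -0.2259  0.024 ]] base ctr [ 0.48902358 -0.15752565  0.024     ]
base yaw 0.2972975308162453 [np.float64(0.10942161774290968), np.float64(0.10906873833753161), np.float64(0.10871097067408989), np.float64(0.10867164045157916)]
[[ 0.4106 -0.1123  0.024 ]
 [ 0.533  -0.0772  0.024 ]
 [ 0.5684 -0.2001  0.024 ]
 [ 0.4473 -0.236   0.024 ]] [ 0.48983674 -0.15641504  0.024     ]
```

View pics/w1o.png

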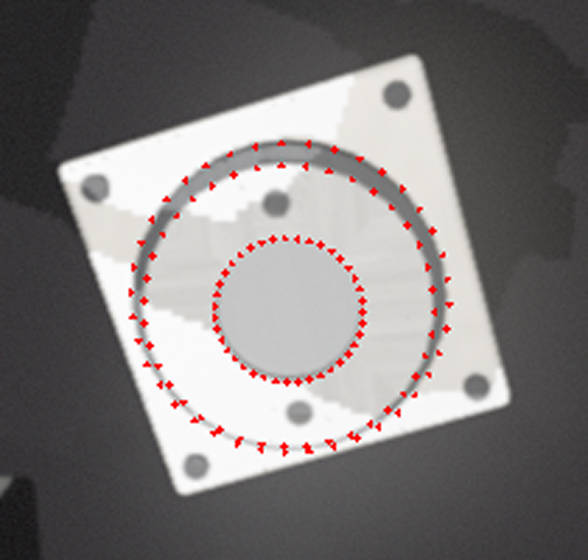

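{"method": "servo_tool", "body": {"plan": [[[36.5, 2.6, -2, 0, 0, 77], [36.5, 2.6, -2, 0, 0, 77], [36.5, 2.6, -2, 0, 0, 77], [36.5, 2.6, -2, 0, 0, 77], [36.5, 2.6, -2, 0, 0, 77], [36.5, 2.6, -2, 0, 0, 77], [36.5, 2.6, -2, 0, 0, 77], [36.5, 2.6, -2, 0, 0, 77], [36.5, 2.6, -2, 0, 0, 77], [36.5, 2.6, -2, 0, 0, 77], [36.5, 2.6, -2, 0, 0, 77], [36.5, 2.6, -2, 0, 0, 77], [36.5, 2.6, -2, 0, 0, 77], [36.5, 2.6, -2, 0, 0, 77], [36.5, 2.6, -2, 0, 0, 77]]]}}

```text
time: 2.28
tool_pos: [0.525, 0.2161, 0.2306]
tcp_rot: [-3.12, -0.362, 0.002]
wrist_force: [-0.0, -0.2, -0.3]
width: 1.002
```

```bash
python3 - <<'E'
from h import *
c=shot('wrist','w2'); print(c['tool_pos'],c['tcp_rot'],R.from_rotvec(c['tcp_rot']).as_matrix().round(3),bot.read_state()['q'])
E
```

```text
[0.52501652 0.21612148 0.2305702 ] [-3.12038973e+00 -3.61801471e-01  2.34056889e-03] [[ 0.973  0.229 -0.002]
 [ 0.229 -0.973  0.   ]
 [-0.001 -0.    -1.   ]] [3.45722236e-01 6.30291049e-02 1.83709209e+00 6.11799850e-04
 1.24266891e+00 1.68639857e+00]
```

View pics/w2.png

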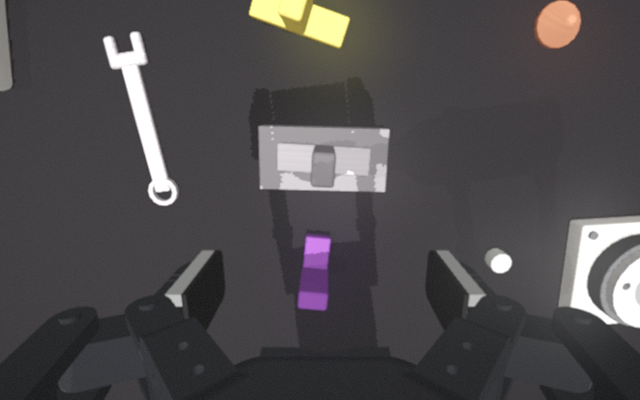

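```bash
python3 - <<'E'
from h import *
c=load('w2'); im=cv2.imread('pics/w2.png')
cv2.imwrite('pics/w2z.png',cv2.resize(im[110:210,240:410],None,fx=4.7,fy=4.7,interpolation=cv2.INTER_CUBIC))
E
```

```text
(no output)
```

View pics/w2z.png

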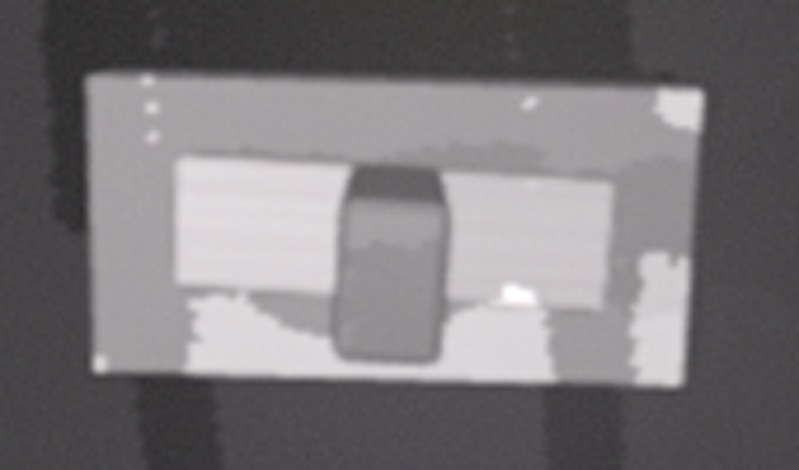

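```bash
python3 - <<'E'
from h import *
c=load('w2')
def W(l,z):
    uv=np.array(l,float); uv=(uv+.5)/4.7-.5+[240,110]; return pix2w(c,uv,z)
for n,l,z in [('rest',[(87,73),(705,88),(685,385),(93,373)],.03),('bar',[(175,156),(613,182),(604,308),(175,286)],.042),('grip',[(345,200),(447,205),(440,362),(338,358)],.098)]:
    P=W(l,z); a=(P[0]-P[1])+(P[3]-P[2]); b=(P[0]-P[3])+(P[1]-P[2])
    print(n,P.mean(0).round(4),'size',np.linalg.norm(a)/2,np.linalg.norm(b)/2,'yaw(long)',np.arctan2(-a[0],a[1]),'yawb',np.arctan2(b[1],b[0]))
t=R.from_rotvec(c['tcp_rot']).as_matrix(); print('tool y yaw', np.arctan2(t[0,1],-t[1,1]))
E
```

```text
rest [0.539  0.2212 0.03  ] size 0.13121231791082885 0.06510454774750793 yaw(long) 0.2074341637451302 yawb 0.2051566465482982
bar [0.5407 0.2217 0.042 ] size 0.09084804163411839 0.026954284794591478 yaw(long) 0.1742318688847191 yawb 0.19312949964401688
grip [0.5409 0.2215 0.098 ] size 0.017893013063942358 0.028004691800066924 yaw(long) 0.1851679990099667 yawb 0.18482421494047083
tool y yaw 0.2308638321129149
```

{"method": "servo_tool", "body": {"plan": [[[1.67, -0.17, 0, 0, 0, 2.8], [1.67, -0.17, 2, 0, 0, 2.8], [1.67, -0.17, 5, 0, 0, 2.8], [1.67, -0.17, 9, 0, 0, 2.8], [1.67, -0.17, 12.5, 0, 0, 2.8], [1.67, -0.17, 15.5, 0, 0, 2.8], [1.67, -0.17, 17, 0, 0, 2.8], [1.67, -0.17, 17.5, 0, 0, 2.8], [1.67, -0.17, 17.5, 0, 0, 2.8], [1.67, -0.17, 17.5, 0, 0, 2.8]]]}}

```text
time: 3.17
tool_pos: [0.5416, 0.2213, 0.0566]
tcp_rot: [-3.128, -0.284, 0.0]
wrist_force: [0.1, 0.2, -0.0]
width: 0.997
```

```bash
python3 - <<'E'
from h import *
c=shot('wrist','w3'); t=R.from_rotvec(c['tcp_rot']).as_matrix(); print(c['tool_pos'],np.arctan2(t[0,1],-t[1,1]))
E
```

```text
[0.54160368 0.22131735 0.05656678] 0.18101975628545497
```

View pics/w3.png

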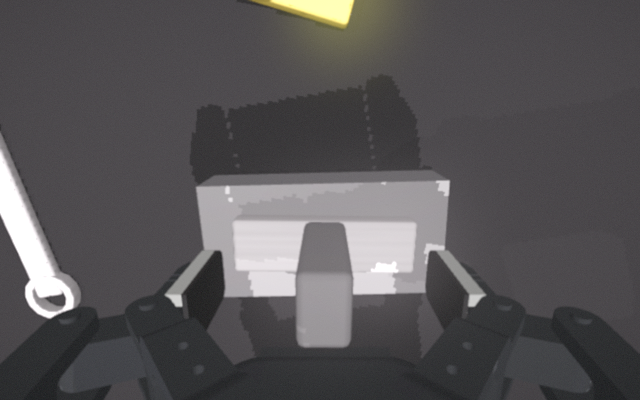

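{"method": "servo_tool", "body": {"plan": [[[0, 0, 0, 0, 0, 0], [0, 0, 0, 0, 0, 0], [0, 0, 0, 0, 0, 0], [0, 0, 0, 0, 0, 0], [0, 0, 0, 0, 0, 0], [0, 0, 0, 0, 0, 0], [0, 0, 0, 0, 0, 0], [0, 0, 0, 0, 0, 0], [0, 0, 0, 0, 0, 0], [0, 0, 0, 0, 0, 0]]], "claw": 0, "grip_force": 80}}

```text
time: 4.05
tool_pos: [0.5427, 0.2219, 0.058]
tcp_rot: [-3.127, -0.284, -0.004]
wrist_force: [-1.4, 1.0, 4.4]
width: 0.222
```

```bash
python3 - <<'E'
from h import *
print(bot.read_state())
E
```

```text
{'time': 4.05, 'q': array([3.45215478e-01, 2.61886840e-01, 1.95201840e+00, 8.65828258e-04,
       9.24900402e-01, 1.73442936e+00]), 'joint_vel': array([ 1.41931327e-03, -1.10985713e-03, -8.11966600e-05,  1.38395177e-04,
       -1.07006938e-03, -2.67288724e-04]), 'joint_torque': array([-4.84687295e-01, -4.25817311e+01, -2.87208617e+01, -1.55878491e-01,
       -1.16106276e-01, -3.15065053e-02]), 'tool_pos': array([0.54271424, 0.22188527, 0.05798121]), 'tcp_rot': array([-3.12735919, -0.28389938, -0.00396153]), 'wrist_force': array([-1.39308216,  0.98257937,  4.40428289]), 'torque': array([-0.01284726,  0.01726575, -0.01625631]), 'width': 0.222148337444068}
```

{"method": "servo_tool", "body": {"plan": [[[0, 0, -0.7, 0, 0, 0], [0, 0, -2, 0, 0, 0], [0, 0, -4, 0, 0, 0], [0, 0, -7, 0, 0, 0], [0, 0, -10, 0, 0, 0], [0, 0, -13, 0, 0, 0], [0, 0, -14, 0, 0, 0], [0, 0, -14, 0, 0, 0], [0, 0, -14, 0, 0, 0]]]}}

```text
time: 4.8
tool_pos: [0.5422, 0.2215, 0.1978]
tcp_rot: [-3.127, -0.284, -0.004]
wrist_force: [-0.1, 0.5, -2.5]
width: 0.22
```

```bash
python3 - <<'E'
from h import *
c=shot('wrist','w4'); t=R.from_rotvec(c['tcp_rot']).as_matrix(); print(c['tool_pos'],np.arctan2(t[0,1],-t[1,1]),t.round(4)); print(bot.read_state())
shot('side','s4')
im=cv2.imread('pics/w4.png'); cv2.imwrite('pics/w4z.png',cv2.resize(im[180:400,180:470],None,fx=2.7,fy=2.7,interpolation=cv2.INTER_CUBIC))
im=cv2.imread('pics/s4.png'); cv2.imwrite('pics/s4z.png',cv2.resize(im[40:240,180:380],None,fx=3,fy=3,interpolation=cv2.INTER_CUBIC))
E
```

```text
[0.54218472 0.22153891 0.19779392] 0.18099190583502403 [[ 0.9837  0.18    0.0027]
 [ 0.18   -0.9837  0.0017]
 [ 0.0029 -0.0011 -1.    ]]
{'time': 4.85, 'q': array([3.44976019e-01, 1.19133218e-01, 1.84120462e+00, 7.50769807e-04,
       1.18133625e+00, 1.73451101e+00]), 'joint_vel': array([-0.00117682,  0.0194065 ,  0.02343275, -0.00098384,  0.00190261,
        0.00072414]), 'joint_torque': array([-3.75890857e-03, -4.53053498e+01, -3.83361554e+01,  4.50445790e-03,
       -9.00051836e-02, -1.04644616e-04]), 'tool_pos': array([0.54116045, 0.22117903, 0.19615337]), 'tcp_rot': array([-3.12809053e+00, -2.83830148e-01,  3.98231741e-04]), 'wrist_force': array([-0.35682886, -0.79618624, -2.89917154]), 'torque': array([ 0.00832414, -0.01862878,  0.03264305]), 'width': 0.22444814478375633}
```

View pics/w4z.png

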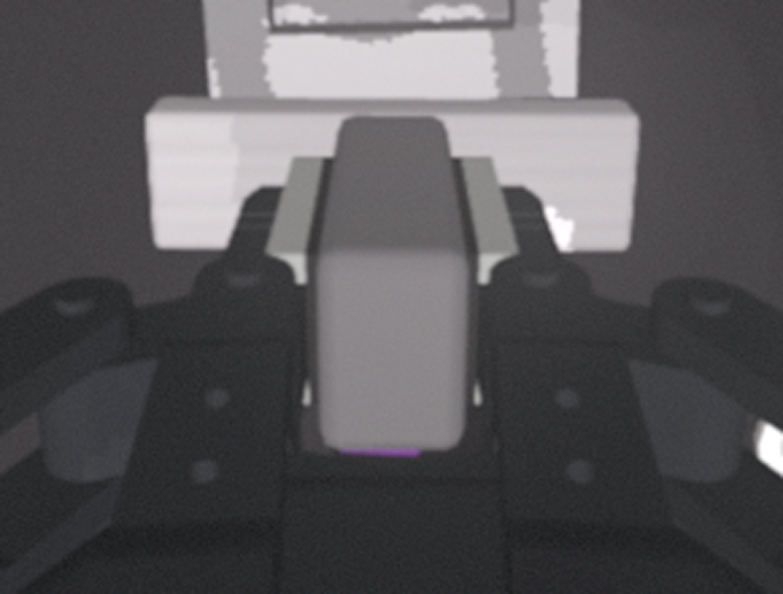

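View pics/s4z.png

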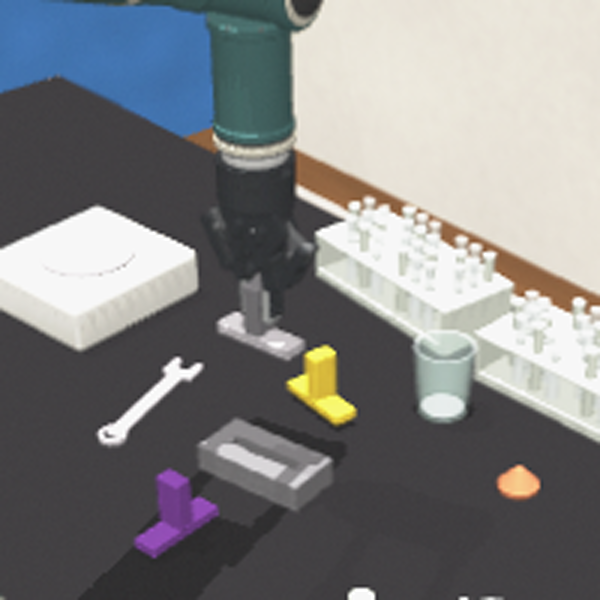

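```bash
python3 - <<'E'
from h import *
c=load('w4'); c['tool_pos']=np.zeros(3); c['tcp_rot']=np.zeros(3)
def W(l,z):
    uv=(np.array(l,float)+.5)/2.7-.5+[180,180]; return pix2w(c,uv,z)
for z in (.014,.016,.018):
    P=W([(147,107),(638,107),(630,249),(155,249)],z); print('bar',z,P.mean(0).round(4),np.ptp(P,axis=0).round(4))
for z in (-.036,-.040,-.044):
    P=W([(322,250),(470,250),(463,448),(325,448)],z); print('grip',z,P.mean(0).round(4),np.ptp(P,axis=0).round(4))
E
```

```text
bar 0.014 [-0.0001 -0.0002  0.014 ] [0.0285 0.0899 0.    ]
bar 0.016 [-0.0009 -0.0002  0.016 ] [0.0289 0.0911 0.    ]
bar 0.018 [-0.0018 -0.0002  0.018 ] [0.0292 0.0922 0.    ]
grip -0.036 [-0.0033 -0.     -0.036 ] [0.0302 0.0193 0.    ]
grip -0.04 [-0.0007 -0.0001 -0.04  ] [0.0291 0.0186 0.    ]
grip -0.044 [ 0.002  -0.0001 -0.044 ] [0.0279 0.0179 0.    ]
```

```bash
python3 - <<'E'
from h import *
c=shot('scene','c4')
s=load('s4'); m=np.array([.489,-.157,.056])
d=np.array([-np.sin(.1),np.cos(.1),0])*.035
for n,cc in [('c4',c),('s4',s)]:
    q=w2pix(cc,[m,m+d,m-d]); print(n,q.round(1))
    u,v=q[0].astype(int); im=cv2.imread(f'pics/{n}.png')
    cr=cv2.resize(im[v-35:v+36,u-45:u+46],None,fx=8,fy=8,interpolation=cv2.INTER_CUBIC); print(u-45,v-35)
    cv2.imwrite(f'pics/{n}h.png',cr)
E
```

```text
c4 [[266.5 179. ]
 [279.3 179.9]
 [253.9 178.1]]
221 143
s4 [[344.5 250.5]
 [334.3 244.7]
 [355.  256.4]]
299 215
```

View pics/c4h.png

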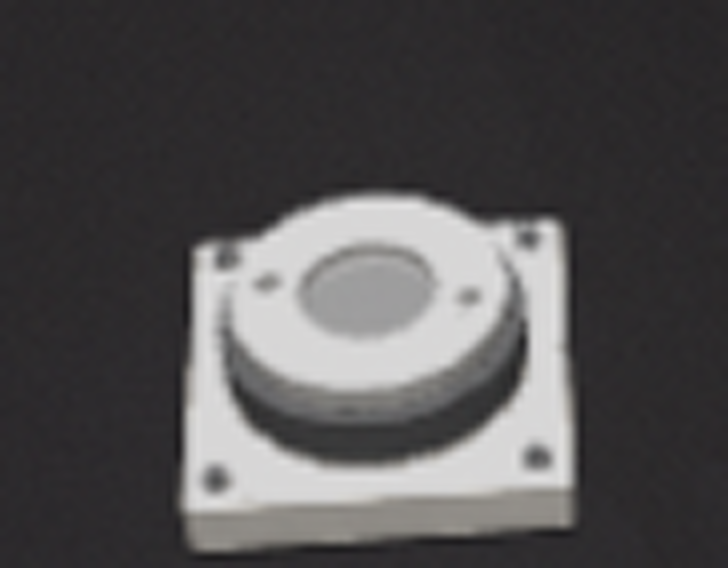

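View pics/s4h.png

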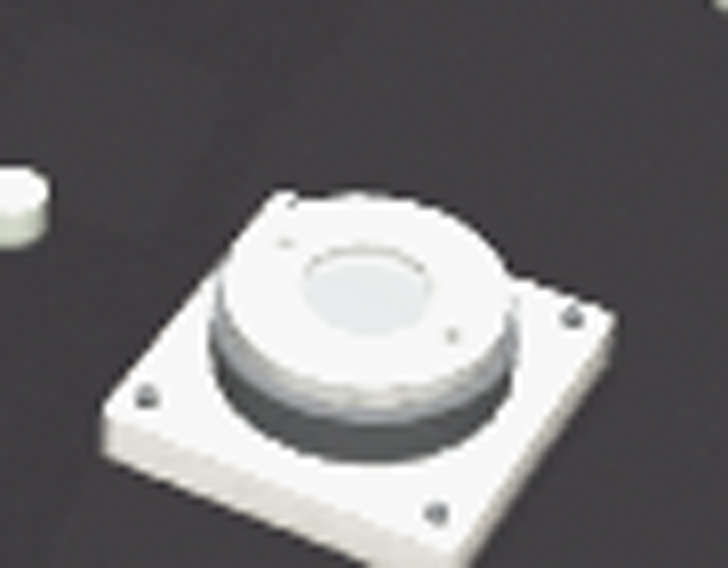

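```bash
python3 - <<'E'
from h import *
for n,uv in [('c4',[(267,282),(470,296)]),('s4',[(286,243),(452,335)])]:
    o={'c4':(221,143),'s4':(299,215)}[n]
    P=pix2w(load(n),(np.array(uv,float)+.5)/8-.5+o,.056); d=P[0]-P[1]
    if d[1]<0:d=-d
    print(n,P.round(4),P.mean(0).round(4),np.linalg.norm(d),np.arctan2(-d[0],d[1]))
E
```

```text
c4 [[ 0.4915 -0.1921  0.056 ]
 [ 0.4844 -0.1224  0.056 ]] [ 0.488  -0.1572  0.056 ] 0.07004533183990179 0.1017332747699053
s4 [[ 0.4849 -0.123   0.056 ]
 [ 0.4924 -0.1922  0.056 ]] [ 0.4887 -0.1576  0.056 ] 0.06962650121971208 0.10796000885150746
```

{"method": "servo_tool", "body": {"plan": [[[-11.9, 36.3, 0, 0, 0, 4.5], [-11.9, 36.3, 0, 0, 0, 4.5], [-11.9, 36.3, 0, 0, 0, 4.5], [-11.9, 36.3, 0, 0, 0, 4.5], [-11.9, 36.3, 0, 0, 0, 4.5], [-11.9, 36.3, 0, 0, 0, 4.5], [-11.9, 36.3, 0, 0, 0, 4.5], [-11.9, 36.3, 0, 0, 0, 4.5], [-11.9, 36.3, 0, 0, 0, 4.5], [-11.9, 36.3, 0, 0, 0, 4.5], [-11.9, 36.3, 2, 0, 0, 4.5], [-11.9, 36.3, 4, 0, 0, 4.5], [-11.9, 36.3, 6, 0, 0, 4.5], [-11.9, 36.3, 7.5, 0, 0, 4.5], [-11.9, 36.3, 8.2, 0, 0, 4.5], [-11.9, 36.3, 8.2, 0, 0, 4.5], [-11.9, 36.3, 8.2, 0, 0, 4.5], [-11.9, 36.3, 8.2, 0, 0, 4.5]]]}}

```text
time: 6.45
tool_pos: [0.4894, -0.1575, 0.1138]
tcp_rot: [3.137, 0.161, -0.002]
wrist_force: [0.3, -0.1, -3.0]
width: 0.225
```

```bash
cat >> h.py <<'E'
def st():
    s=bot.read_state(); t=R.from_rotvec(s['tcp_rot']).as_matrix()
    print('t',round(s['time'],2),'pos',s['tool_pos'].round(4),'yaw',round(float(np.arctan2(t[0,1],-t[1,1])),4),'tz',t[:,2].round(4),'F',s['wrist_force'].round(2),'M',s['torque'].round(3),'w',round(s['width'],3)); return s,t
def todo(x,y,yaw):
    s,t=st(); d=np.array([x,y,s['tool_pos'][2]])-s['tool_pos']; b=d@t
    print('shift cm',(b*100).round(2),'turn deg',np.degrees(np.arctan2(t[0,1],-t[1,1])-yaw).round(2))
E
python3 - <<'E'
from h import *
todo(.4896,-.1571,.102)
c=shot('side','s5'); shot('wrist','w5')
im=cv2.imread('pics/s5.png'); cv2.imwrite('pics/s5z.png',cv2.resize(im[180:300,280:410],None,fx=5,fy=5,interpolation=cv2.INTER_CUBIC))
E
```

```text
t 6.45 pos [ 0.4894 -0.1575  0.1138] yaw 0.1027 tz [-1.4e-03 -5.0e-04 -1.0e+00] F [ 0.34 -0.08 -3.03] M [ 0.009 -0.05  -0.031] w 0.225
shift cm [ 0.03 -0.04 -0.  ] turn deg 0.04
```

View pics/s5z.png

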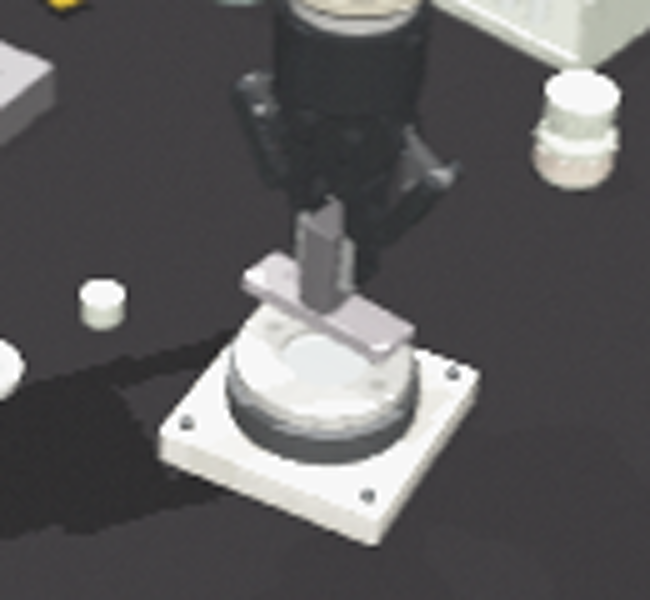

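View pics/w5.png

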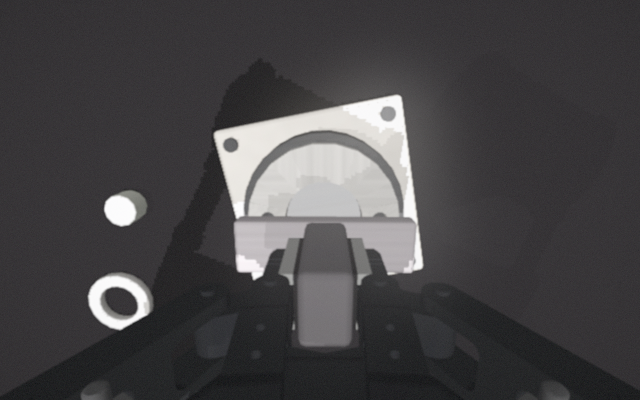

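{"method": "servo_tool", "body": {"plan": [[[0.03, -0.04, 0.5, 0, 0, 0], [0.03, -0.04, 1.1, 0, 0, 0], [0.03, -0.04, 1.6, 0, 0, 0], [0.03, -0.04, 1.8, 0, 0, 0], [0.03, -0.04, 1.8, 0, 0, 0], [0.03, -0.04, 1.8, 0, 0, 0]]]}}

```text
time: 7.05
tool_pos: [0.4896, -0.1572, 0.096]
tcp_rot: [3.137, 0.161, -0.002]
wrist_force: [-0.3, 0.2, -2.3]
width: 0.222
```

```bash
python3 - <<'E'
from h import *
todo(.4896,-.1571,.102)
E
```

```text
t 7.05 pos [ 0.4896 -0.1572  0.096 ] yaw 0.1026 tz [-1.1e-03 -6.0e-04 -1.0e+00] F [-0.28  0.23 -2.29] M [-0.042  0.008  0.005] w 0.222
shift cm [-0.   -0.01 -0.  ] turn deg 0.04
```

{"method": "servo_tool", "body": {"plan": [[[0, 0, 0.1, 0, 0, 0], [0, 0, 0.2, 0, 0, 0], [0, 0, 0.3, 0, 0, 0], [0, 0, 0.4, 0, 0, 0], [0, 0, 0.4, 0, 0, 0]]]}}

```text
time: 7.47
tool_pos: [0.4895, -0.1572, 0.0918]
tcp_rot: [3.137, 0.161, -0.002]
wrist_force: [0.1, 0.3, -2.0]
width: 0.222
```

{"method": "servo_tool", "body": {"plan": [[[0, 0, 0.1, 0, 0, 0], [0, 0, 0.2, 0, 0, 0], [0, 0, 0.2, 0, 0, 0]]]}}

```text
time: 7.72
tool_pos: [0.4894, -0.1572, 0.0896]
tcp_rot: [3.137, 0.161, -0.002]
wrist_force: [0.5, 0.2, -2.3]
width: 0.22
```

{"method": "servo_tool", "body": {"plan": [[[0, 0, 0.1, 0, 0, 0], [0, 0, 0.2, 0, 0, 0], [0, 0, 0.2, 0, 0, 0]]]}}

```text
time: 7.97
tool_pos: [0.4895, -0.1571, 0.0874]
tcp_rot: [3.137, 0.161, -0.002]
wrist_force: [-0.0, 0.1, -2.7]
width: 0.22
```

```bash
python3 - <<'E'
from h import *
todo(.4896,-.1571,.102)
for n in ('side','scene'):shot(n,n+'6')
im=cv2.imread('pics/side6.png'); a=cv2.resize(im[190:290,290:400],None,fx=3.6,fy=3.6,interpolation=cv2.INTER_CUBIC)
im=cv2.imread('pics/scene6.png'); b=cv2.resize(im[130:230,215:325],None,fx=3.6,fy=3.6,interpolation=cv2.INTER_CUBIC)
cv2.imwrite('pics/d6.png',np.hstack([a,b]))
E
```

```text
t 7.97 pos [ 0.4895 -0.1571  0.0874] yaw 0.1027 tz [-1.3e-03 -4.0e-04 -1.0e+00] F [-0.02  0.13 -2.68] M [ 0.007 -0.116 -0.029] w 0.22
shift cm [ 0.01 -0.   -0.  ] turn deg 0.04
```

View pics/d6.png

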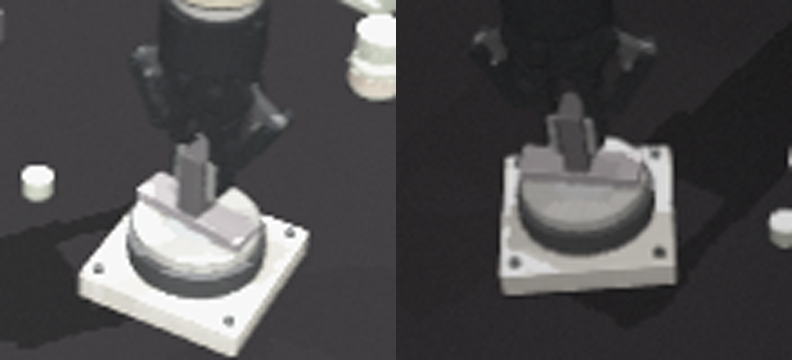

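{"method": "servo_tool", "body": {"plan": [[[0, 0, 0.05, 0, 0, 0], [0, 0, 0.1, 0, 0, 0], [0, 0, 0.15, 0, 0, 0], [0, 0, 0.15, 0, 0, 0]]]}}

```text
time: 8.4
tool_pos: [0.4895, -0.1572, 0.086]
tcp_rot: [3.137, 0.161, -0.002]
wrist_force: [0.9, 0.0, -1.8]
width: 0.223
```

```bash
python3 - <<'E'
from h import *
st()
E
```

```text
t 8.4 pos [ 0.4895 -0.1572  0.086 ] yaw 0.1027 tz [-1.2e-03 -5.0e-04 -1.0e+00] F [ 0.88  0.   -1.75] M [-0.014 -0.086 -0.006] w 0.223
```

{"method": "servo_tool", "body": {"plan": [[[0, 0, 0, 0, 0, 2], [0, 0.01, 0, 0, 0, 4], [0, 0.01, 0, 0, 0, 6], [0, 0.01, 0, 0, 0, 8], [0, 0.02, 0, 0, 0, 10], [0, 0.02, 0, 0, 0, 10]]], "grip_force": 100}}

```text
time: 8.9
tool_pos: [0.4907, -0.1576, 0.0862]
tcp_rot: [3.138, -0.114, 0.002]
wrist_force: [4.3, -0.3, -3.3]
width: 0.225
```

```bash
python3 - <<'E'
from h import *
st()
E
```

```text
t 8.9 pos [ 0.4907 -0.1576  0.0862] yaw -0.0723 tz [ 0.0011 -0.0012 -1.    ] F [ 4.3  -0.31 -3.29] M [ 0.011 -0.749  0.136] w 0.225
```

{"method": "servo_tool", "body": {"plan": [[[0, 0, 0, 0, 0, 2], [0, 0.01, 0, 0, 0, 4], [0, 0.01, 0, 0, 0, 6], [0, 0.01, 0, 0, 0, 8], [0, 0.02, 0, 0, 0, 10], [0, 0.02, 0, 0, 0, 10]]]}}

```text
time: 9.4
tool_pos: [0.4907, -0.158, 0.0862]
tcp_rot: [3.116, -0.386, 0.002]
wrist_force: [1.0, -1.6, -3.3]
width: 0.224
```

```bash
python3 - <<'E'
from h import *
st()
E
```

```text
t 9.4 pos [ 0.4907 -0.158   0.0862] yaw -0.2464 tz [ 0.0012 -0.0017 -1.    ] F [ 0.96 -1.64 -3.33] M [-0.146 -0.292  0.103] w 0.224
```

{"method": "servo_tool", "body": {"plan": [[[0, 0, 0, 0, 0, 2], [0, 0.01, 0, 0, 0, 4], [0, 0.01, 0, 0, 0, 6], [0, 0.01, 0, 0, 0, 8], [0, 0.01, 0, 0, 0, 8]]]}}

```text
time: 9.82
tool_pos: [0.4905, -0.1583, 0.0861]
tcp_rot: [3.082, -0.601, 0.002]
wrist_force: [0.5, -0.4, -3.3]
width: 0.22
```

```bash
python3 - <<'E'
from h import *
st()
for n in ('side','scene','wrist'):shot(n,n+'7')
im=cv2.imread('pics/side7.png'); a=cv2.resize(im[190:290,290:400],None,fx=3.6,fy=3.6,interpolation=cv2.INTER_CUBIC)
im=cv2.imread('pics/scene7.png'); b=cv2.resize(im[130:230,215:325],None,fx=3.6,fy=3.6,interpolation=cv2.INTER_CUBIC)
cv2.imwrite('pics/d7.png',np.hstack([a,b]))
E
```

```text
t 9.82 pos [ 0.4905 -0.1583  0.0861] yaw -0.385 tz [ 9.e-04 -2.e-03 -1.e+00] F [ 0.54 -0.37 -3.32] M [-0.184 -0.215  0.128] w 0.22
```

View pics/d7.png

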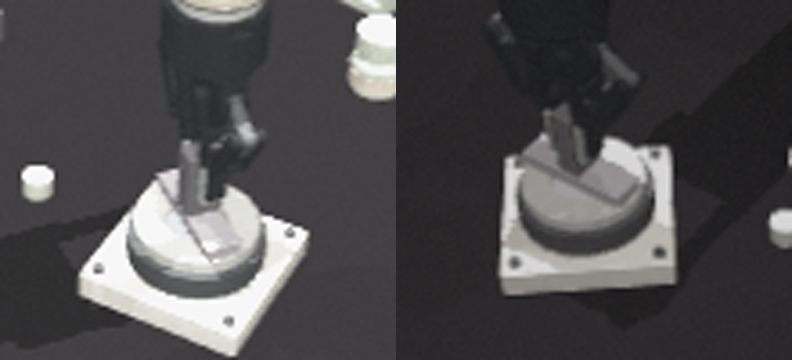

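View pics/wrist7.png

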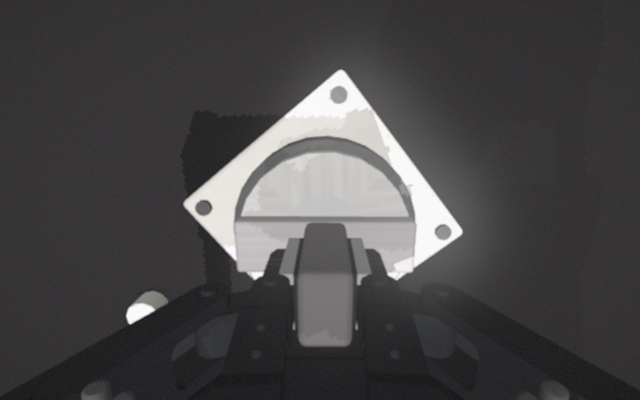

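{"method": "servo_tool", "body": {"plan": [[[0, 0, 0, 0, 0, 1], [0, 0, 0, 0, 0, 2], [0, 0.01, 0, 0, 0, 3], [0, 0.01, 0, 0, 0, 3], [0, 0.01, 0, 0, 0, 3]]]}}

```text
time: 10.38
tool_pos: [0.4905, -0.1584, 0.0862]
tcp_rot: [3.065, -0.68, 0.002]
wrist_force: [1.3, -2.5, -2.6]
width: 0.222
```

```bash
python3 - <<'E'
from h import *
st()
E
```

```text
t 10.38 pos [ 0.4905 -0.1584  0.0862] yaw -0.4368 tz [ 0.001  -0.0019 -1.    ] F [ 1.33 -2.51 -2.55] M [-0.264 -0.176  0.149] w 0.222
```

{"method": "servo_tool", "body": {"plan": [[[0, 0, 0, 0, 0, 1], [0, 0, 0, 0, 0, 2], [0, 0.01, 0, 0, 0, 3], [0, 0.01, 0, 0, 0, 3], [0, 0.01, 0, 0, 0, 3]]]}}

```text
time: 10.8
tool_pos: [0.4904, -0.1585, 0.0861]
tcp_rot: [3.046, -0.761, 0.002]
wrist_force: [0.2, -1.9, -2.3]
width: 0.219
```

```bash
python3 - <<'E'
from h import *
st()
E
```

```text
t 10.8 pos [ 0.4904 -0.1585  0.0861] yaw -0.4895 tz [ 9.0e-04 -1.9e-03 -1.0e+00] F [ 0.24 -1.87 -2.35] M [-0.339 -0.138  0.135] w 0.219
```

{"method": "servo_tool", "body": {"plan": [[[0, 0, 0, 0, 0, 1], [0, 0, 0, 0, 0, 2], [0, 0.01, 0, 0, 0, 3], [0, 0.01, 0, 0, 0, 3], [0, 0.01, 0, 0, 0, 3]]]}}

```text
time: 11.22
tool_pos: [0.4903, -0.1586, 0.0861]
tcp_rot: [3.025, -0.841, 0.002]
wrist_force: [-0.1, -2.4, -2.7]
width: 0.227
```

```bash
python3 - <<'E'
from h import *
st()
E
```

```text
t 11.22 pos [ 0.4903 -0.1586  0.0861] yaw -0.5422 tz [ 8.0e-04 -1.9e-03 -1.0e+00] F [-0.13 -2.44 -2.67] M [-0.369 -0.079  0.2  ] w 0.227
```

Turned 0.645 so far; still free.

{"method": "servo_tool", "body": {"plan": [[[0, 0, 0, 0, 0, 1], [0, 0, 0, 0, 0, 2], [0, 0, 0, 0, 0, 2.5], [0, 0, 0, 0, 0, 2.5]]]}}

```text
time: 11.55
tool_pos: [0.4903, -0.1587, 0.0861]
tcp_rot: [3.006, -0.903, 0.002]
wrist_force: [-0.0, -2.3, -3.0]
width: 0.221
```

```bash
python3 - <<'E'
from h import *
st()
E
```

```text
t 11.55 pos [ 0.4903 -0.1587  0.0861] yaw -0.5835 tz [ 5.0e-04 -2.8e-03 -1.0e+00] F [-0.03 -2.29 -3.02] M [-0.339 -0.148  1.925] w 0.221
```

{"method": "servo_tool", "body": {"plan": [[[0, 0, 0, 0, 0, -1.5], [0, 0, 0, 0, 0, -2.5], [0, 0, 0, 0, 0, -2.5], [0, 0, 0, 0, 0, -2.5]]]}}

```text
time: 11.88
tool_pos: [0.4904, -0.1586, 0.0862]
tcp_rot: [3.025, -0.841, 0.002]
wrist_force: [0.5, -1.3, -2.5]
width: 0.223
```

```bash
python3 - <<'E'
from h import *
st()
E
```

```text
t 11.88 pos [ 0.4904 -0.1586  0.0862] yaw -0.5422 tz [ 8.e-04 -2.e-03 -1.e+00] F [ 0.54 -1.3  -2.53] M [-0.205 -0.113  0.114] w 0.223
```

{"method": "servo_tool", "body": {"plan": [[[0, 0, -0.2, 0, 0, 0], [0, 0, -0.5, 0, 0, 0], [0, 0, -0.9, 0, 0, 0], [0, 0, -1.4, 0, 0, 0], [0, 0, -3, 0, 0, 0], [0, 0, -6, 0, 0, 0], [0, 0, -9, 0, 0, 0], [0, 0, -11.5, 0, 0, 0], [0, 0, -11.5, 0, 0, 0], [0, 0, -11.5, 0, 0, 0]]]}}

```text
time: 12.72
tool_pos: [0.4917, -0.1587, 0.2036]
tcp_rot: [3.025, -0.841, 0.01]
wrist_force: [0.6, 1.1, -1.9]
width: 0.22
```

```bash
python3 - <<'E'
from h import *
st(); c=shot('wrist','w8'); s=shot('side','s8')
im=cv2.imread('pics/s8.png'); a=cv2.resize(im[190:290,290:400],None,fx=6,fy=6,interpolation=cv2.INTER_CUBIC); cv2.imwrite('pics/s8z.png',a)
E
```

```text
t 12.72 pos [ 0.4917 -0.1587  0.2036] yaw -0.5425 tz [ 0.0054 -0.0034 -1.    ] F [ 0.6   1.15 -1.9 ] M [ 0.066  0.005 -0.066] w 0.22
```

View pics/w8.png

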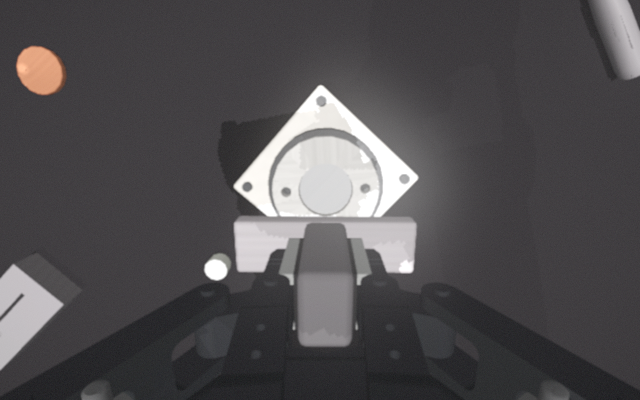

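View pics/s8z.png

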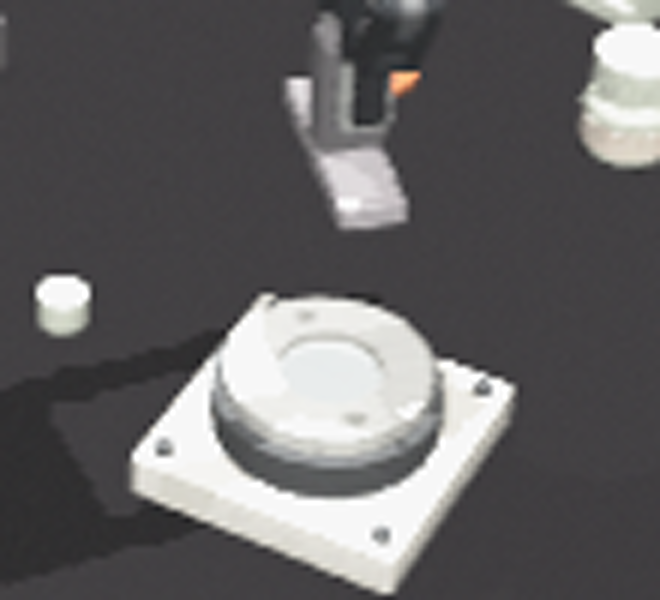

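```bash
python3 - <<'E'
from h import *
c=load('w8'); im=cv2.imread('pics/w8.png',0)
def blob(u,v,r=8):
    p=im[v-r:v+r+1,u-r:u+r+1].astype(float); bg=np.median(p); w=np.clip(bg-25-p,0,None)
    y,x=np.mgrid[-r:r+1,-r:r+1]; return (u+(w*x).sum()/w.sum(), v+(w*y).sum()/w.sum())
h=[blob(286,191),blob(365,188)]; P=pix2w(c,h,.056); d=P[0]-P[1]
print(h,P.mean(0).round(4),np.linalg.norm(d),'yaw',np.arctan2(-d[0],d[1]))
todo(.540,.2212,.206)
E
```

```text
[(np.float64(285.67595968260775), np.float64(191.34891700621918)), (np.float64(364.54818560380727), np.float64(187.65050565139796))] [ 0.4894 -0.1567  0.056 ] 0.06966986905579624 yaw -0.4954940769780004
t 12.82 pos [ 0.4893 -0.1579  0.2   ] yaw -0.5423 tz [-0.001  -0.0011 -1.    ] F [-0.05  0.41 -2.36] M [-0.048 -0.001  0.009] w 0.225
shift cm [-15.22 -35.08  -0.05] turn deg -42.88
```

{"method": "servo_tool", "body": {"plan": [[[-15.2, -35.1, 0, 0, 0, -42.5], [-15.2, -35.1, 0, 0, 0, -42.5], [-15.2, -35.1, 0, 0, 0, -42.5], [-15.2, -35.1, 0, 0, 0, -42.5], [-15.2, -35.1, 0, 0, 0, -42.5], [-15.2, -35.1, 0, 0, 0, -42.5], [-15.2, -35.1, 0, 0, 0, -42.5], [-15.2, -35.1, 0, 0, 0, -42.5], [-15.2, -35.1, 0, 0, 0, -42.5], [-15.2, -35.1, 0, 0, 0, -42.5], [-15.2, -35.1, 0, 0, 0, -42.5], [-15.2, -35.1, 0, 0, 0, -42.5], [-15.2, -35.1, 0, 0, 0, -42.5], [-15.2, -35.1, 0, 0, 0, -42.5]]]}}

```text
time: 13.98
tool_pos: [0.5398, 0.2195, 0.1987]
tcp_rot: [3.124, 0.31, -0.005]
wrist_force: [0.4, 1.0, -2.4]
width: 0.225
```

```bash
python3 - <<'E'
from h import *
P=pix2w(load('s8'),(np.array([(306,315),(356,418)],float)+.5)/6-.5+[290,190],.056); d=P[0]-P[1]; print('side holes',P.mean(0).round(4),np.linalg.norm(d),np.arctan2(-d[0],d[1]))
todo(.540,.2212,.206)
shot('side','s9'); c=shot('scene','c9'); shot('wrist','w9')
im=cv2.imread('pics/c9.png'); cv2.imwrite('pics/c9z.png',cv2.resize(im[143:223,221:321],None,fx=7,fy=7,interpolation=cv2.INTER_CUBIC))
E
```

```text
side holes [ 0.4892 -0.1575  0.056 ] 0.07030669432799723 -0.4931679948405478
t 13.98 pos [0.5398 0.2195 0.1987] yaw 0.1977 tz [-0.0027 -0.0022 -1.    ] F [ 0.37  1.   -2.41] M [ 0.     0.007 -0.022] w 0.225
shift cm [ 0.06 -0.16 -0.  ] turn deg -0.47
```

View pics/c9z.png

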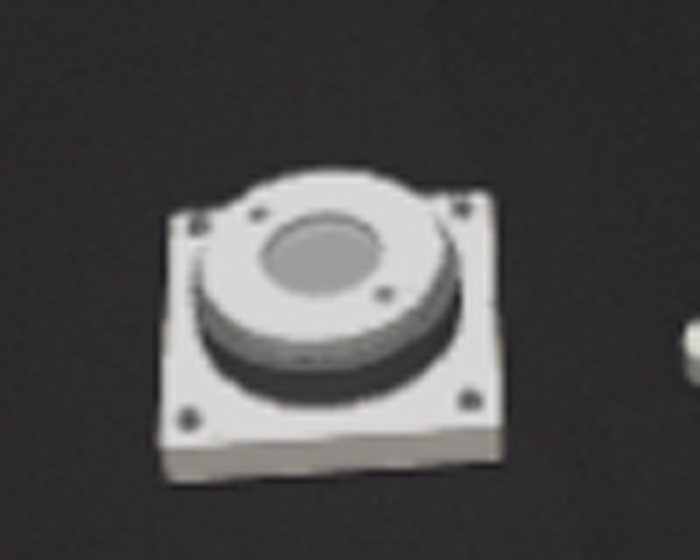

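View pics/w9.png

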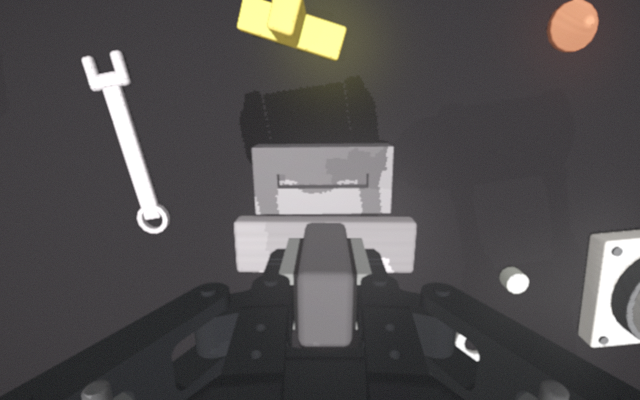

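{"method": "servo_tool", "body": {"plan": [[[0.06, -0.16, 0, 0, 0, -0.4], [0.06, -0.16, 2, 0, 0, -0.4], [0.06, -0.16, 5, 0, 0, -0.4], [0.06, -0.16, 8, 0, 0, -0.4], [0.06, -0.16, 10.5, 0, 0, -0.4], [0.06, -0.16, 12, 0, 0, -0.4], [0.06, -0.16, 12.5, 0, 0, -0.4], [0.06, -0.16, 12.5, 0, 0, -0.4], [0.06, -0.16, 12.5, 0, 0, -0.4]]]}}

```text
time: 14.88
tool_pos: [0.5412, 0.2214, 0.0754]
tcp_rot: [3.124, 0.32, -0.0]
wrist_force: [0.4, 0.4, -2.6]
width: 0.223
```

```bash
python3 - <<'E'
from h import *
todo(.540,.2212,.2)
E
```

```text
t 14.88 pos [0.5412 0.2214 0.0754] yaw 0.2042 tz [-1.e-04 -9.e-04 -1.e+00] F [ 0.35  0.38 -2.57] M [ 0.032 -0.062 -0.006] w 0.223
shift cm [-0.12 -0.01  0.  ] turn deg 0.24
```

{"method": "servo_tool", "body": {"plan": [[[-0.1, 0, 0.2, 0, 0, 0], [-0.1, 0, 0.5, 0, 0, 0], [-0.1, 0, 0.8, 0, 0, 0], [-0.1, 0, 1.1, 0, 0, 0], [-0.1, 0, 1.2, 0, 0, 0], [-0.1, 0, 1.2, 0, 0, 0]]]}}

```text
time: 15.38
tool_pos: [0.5399, 0.2211, 0.063]
tcp_rot: [3.124, 0.32, -0.001]
wrist_force: [-0.1, 0.7, -2.5]
width: 0.222
```

{"method": "servo_tool", "body": {"plan": [[[0, 0, 0.15, 0, 0, 0], [0, 0, 0.3, 0, 0, 0], [0, 0, 0.4, 0, 0, 0], [0, 0, 0.45, 0, 0, 0], [0, 0, 0.45, 0, 0, 0]]]}}

```text
time: 15.8
tool_pos: [0.5397, 0.221, 0.0583]
tcp_rot: [3.124, 0.32, -0.002]
wrist_force: [-1.1, -0.7, -1.8]
width: 0.225
```

{"method": "servo_tool", "body": {"plan": [[[0, 0, 0.05, 0, 0, 0], [0, 0, 0.1, 0, 0, 0], [0, 0, 0.1, 0, 0, 0]]]}}

```text
time: 16.05
tool_pos: [0.5399, 0.2211, 0.0581]
tcp_rot: [3.124, 0.32, -0.001]
wrist_force: [-1.1, -2.2, 5.2]
width: 0.225
```

{"method": "servo_tool", "body": {"plan": [[[0, 0, 0, 0, 0, 0], [0, 0, 0, 0, 0, 0], [0, 0, 0, 0, 0, 0], [0, 0, 0, 0, 0, 0], [0, 0, 0, 0, 0, 0], [0, 0, 0, 0, 0, 0], [0, 0, 0, 0, 0, 0], [0, 0, 0, 0, 0, 0]]], "claw": 8.5}}

```text
time: 16.72
tool_pos: [0.5399, 0.221, 0.058]
tcp_rot: [3.124, 0.32, -0.002]
wrist_force: [-1.0, 0.4, -0.5]
width: 0.997
```

{"method": "servo_tool", "body": {"plan": [[[0, 0, -1, 0, 0, 0], [0, 0, -3, 0, 0, 0], [0, 0, -6, 0, 0, 0], [0, 0, -10, 0, 0, 0], [0, 0, -14, 0, 0, 0], [0, 0, -17, 0, 0, 0], [0, 0, -17, 0, 0, 0], [0, 0, -17, 0, 0, 0]]]}}

```text
time: 17.38
tool_pos: [0.542, 0.222, 0.2323]
tcp_rot: [-3.125, -0.32, -0.009]
wrist_force: [-0.3, -0.2, 0.1]
width: 0.995
```

```bash
python3 - <<'E'
from h import *
st(); c=shot('wrist','w10'); shot('side','s10'); shot('scene','c10')
im=cv2.imread('pics/w10.png'); a=cv2.resize(im[110:210,240:410],None,fx=2.35,fy=2.35,interpolation=cv2.INTER_CUBIC)
im=cv2.imread('pics/s10.png'); b=cv2.resize(im[150:220,230:320],None,fx=3.36,fy=3.36,interpolation=cv2.INTER_CUBIC)
print(a.shape,b.shape); h=min(len(a),len(b)); cv2.imwrite('pics/d10.png',np.hstack([a[:h],b[:h]]))
E
```

```text
t 17.38 pos [0.542  0.222  0.2323] yaw 0.2043 tz [ 0.0059  0.0012 -1.    ] F [-0.27 -0.22  0.1 ] M [-0.031 -0.009  0.029] w 0.995
(235, 400, 3) (235, 302, 3)
```

View pics/d10.png

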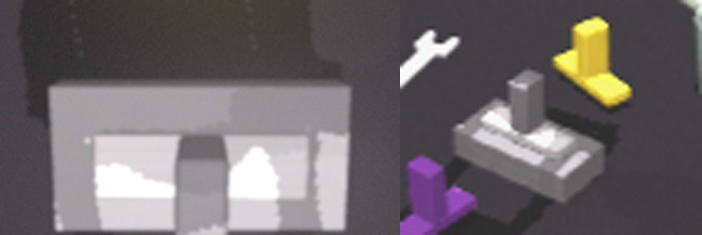

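View pics/c10.png

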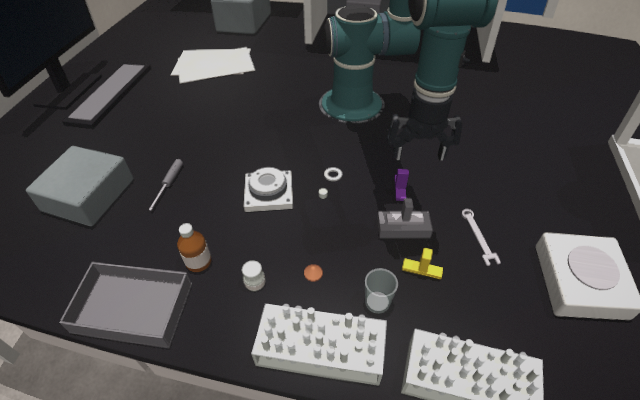

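```bash
python3 -c "
from workcell import finish_job
print(finish_job())"
```

```text
the job is handed in; nothing more can be done
None
```

The ring is turned clockwise to its stop and the spanner is back on its rest block. I handed the job in at about 17 s.

- **Pins in:** I gripped the spanner from above and lined it up with the holes seen by three cameras, which agreed to about 1 mm. The pins went in about 6.5 mm with no noticeable contact force.
- **Turning:** The ring turned freely (0.1–0.2 N m on the wrist, less than the 0.3 N m expected). At the end the moment jumped to 1.9 N m, which I took as the stop. I backed off within the play and lifted straight out.
- **Ring angle:** The wrist and side views afterwards put the hole line about 0.6 rad clockwise of its start. That fits a stop at 0.75 if the ring began near 0.15.
- **Spanner:** After release the pictures show it upright, bar flat on the block and pins in the slot. In the last scene picture the other objects look unmoved, and the gripper is empty and clear.

**Possible failure:** the last turning step pushed harder on the stop than I meant. The 1.9 N m corresponds to roughly 55 N in total at the pins, just under the 60 N limit, and I only read the force at the end of each move. I also saw about 4 N of sideways force early in the turn, from a small off-centre error of about 1 mm.

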